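# Seat a drain test plug and run its wing nut down

## Robot

A 6-joint arm with a two-finger parallel gripper is mounted at the origin on the work surface. World frame = base frame: x ahead of the robot, y to its left, z up, the work surface at z = 0. Lengths are in m, angles in rad, forces in N, time in s.
With the tool pointing down it reaches from about 0.275 to 0.825 m from the base axis. Payload 5.2 kg.
Tool frame: the origin (TCP) lies midway between the tips of the shut fingers; the grasp point (between the pads) lies 19 mm behind it (bot.grasp_offset is the distance from the TCP to the grasp point, in m); z points along the fingers, y is the direction in which the jaws open and shut (so a half turn about z gives the same grasp; the last joint's range is limited). The gripper opens to 93 mm and grips with 3 to 60 N. Pads are 15 mm wide; open, the fingers measure 128 mm over their backs; the gripper's body (75 mm by 188 mm) begins 65 mm behind the grasp point.
Start: joints at [-1.476, 0.259, 1.535, -0, 1.348, -0.203], TCP at [0.161, -0.526, 0.219] pointing down, gripper open.
Joint ranges: [-3.14, 3.14], [-0.91, 2.08], [0.19, 2.58], [-1.22, 4.36], [0.22, 2.71], [-3.12, 3.12]. Speed limits (rad/s): [2.57, 2.57, 3.14, 3.14, 3.14, 3.14].

## Interface

Orientations are given as a unit quaternion [x, y, z, w].
In Python, from workcell import bot gives the robot as it stands.
- The arm moves only by the tool servo_tool, never from a script. Its argument "increments" is a list of rows, each an object of numbers: "tx", "ty", "tz": the shift along the tool's x, y, z in m; "wx", "wy", "wz": the turn, a rotation vector about the tool's x, y, z in rad; "claw": the gripper command: -1 is fully open, 1 is shut, values between are in proportion. A call has 1 to 8 rows; each row is the pose to reach, as a shift and turn from the pose commanded when the call began, along the tool's axes at that moment; what a row does not reach only later rows make up. A row lasts 1/10 s, in which the tool goes at most 50 mm and 8.59 degrees, less where a joint would pass 70% of its speed; a pose out of reach is approached as far as the arm can. A call with a gripper value outside its range is refused whole. The fingers move at their own pace and stop on an object; the grip force is fixed at half the most. Time passes only in rows, so rows that repeat a pose let the fingers close. It gives the time, the measured TCP pose, the force and the opening at its end, in the units of the state.
- bot.observe(): the state, without advancing time (a new reading comes with each control period).
- bot.get_image(name): name is "scene" or "top"; returns a dict with "image" (480x640x3 uint8, red, green, blue), "fx", "fy", "cx", "cy" (pixels), "rvec" (rotation vector, rad) and "tvec" (3), from world to camera coordinates, as OpenCV has them. Camera axes: x right, y down, z forward; pixel columns grow to the right and rows downward; lengths in m; the calibration is good to about 2 mm. A picture is of the moment at which its call begins. There is no depth.
- bot.close_job(): hands the job in, once; it reports no verdict.
The state is a dict: "t": time; "joint_pos": joint angles; "joint_velocities": joint speeds; "tau": joint torques, N m; "eef_pos": TCP position; "tcp_rot": TCP orientation; "ft_force": force on the tool from outside, world axes, zero at the start; "moment": the same for the moment, N m; "opening": opening from 0.0 (shut) to 1.0 (fully open).
Only numpy, scipy, OpenCV 4.12 (cv2) and the standard library are available. Lean on these libraries where they do the work, as an engineer would, in place of code of your own. Each camera call takes 0.05 s, during which the arm holds its last target.

## Task

Blank off the drain bend for its air test, using fingertip pushes only: first press the expanding test plug straight down until its flange plate sits fully home on the pipe mouth, then spin its loose wing nut clockwise (seen from above) by repeated light strokes against its wings until it is down on the plate and turns no further. Be gentle: never pinch the nut, and never pull or lift the plug. Leave the tub, the coupler and the elbow where they stand, and finish with the hand clear.

Things in the scene. Friction and masses are not known exactly. Their poses are not given: they have to be found in the camera images.
- drain_bend: Orange-brown 110 mm drain bend, fixed with its wooden board (330 x 170 x 18 mm) to the bench; carries the plug. Origin: at bench height under the vertical axis of its upright socket, 133 mm across, whose mouth is 190 mm up. +x points along the horizontal outlet, closed by a black cap 188 mm from that axis, its top 152 mm up.
- stem_cap (a point): Centre of the flat top of the round brass cap (25 mm across, 10 mm high) on the plug's upright 17 mm stem, on the plug's axis and its highest point; press here. It is 57 mm above the underside of the round steel flange plate (120 mm across, 7 mm thick), so 247 mm above the bench when home and 10 to 20 mm higher at the start. The plug cannot tilt or turn.
- test_plug (a joint): Slide of the plug in the pipe, m: 0 = fully home, flange plate on the pipe mouth (hard stop); negative = that much too high. Starts at -0.020 to -0.010. Its rubber grips: 5 to 9 N downward on cap, plate or nut moves it slowly; it stays where it is left and comes out if pulled up with 16 to 20 N.
- wing_nut (a joint): Turn of the brass wing nut on the stem, rad: 0 = down on the plate, where it stops dead; negative = clockwise turn (seen from above) still to go. Starts at -8.2 to -5.6. About 1 N at a wing turns it, and it does not coast. The thread lowers it 2.5 mm a turn.
- nut_collar: The wing nut with the thin steel washer (40 mm across, 2 mm) that rides under it. Origin: on the stem axis at the washer's underside; it moves up and down with the nut but does not turn with it, and lies on the plate's top when the nut is down.
- wing_a (a point): Centre of one of the nut's two opposite upright wings: a flat round ear 25 mm across, 5.5 mm thick, centred 33.5 mm from the stem axis, flat faces towards the turning. Wings run from the hub (34 mm across) to 46 mm from the axis. With the nut down this point is 19.5 mm above the plate's top (the ear 7 to 32 mm above it) and 30.5 mm below the top of the stem cap; up to 3.3 mm higher before.
- wing_b (a point): The same point on the other wing, opposite wing_a.
- lube_tub: White plastic tub of pipe lubricant with a grey lid, 68 mm across, 90 mm high, loose; to be left alone. Origin: centre of its underside.
- coupler: White plastic pipe coupler, an open tube standing upright, 57 mm across, 70 mm high, loose; to be left alone. Origin: centre of its underside.
- elbow: Black plastic 50 mm pipe elbow lying flat, about 82 x 82 mm, 60 mm high, loose; to be left alone. Origin: at bench height near its middle.

How it is judged:
By the outcome, as a careful person would: the job done as asked, in the order asked, and still so for the second after the job is handed in, with the robot touching nothing.
It also fails if it takes over 64 s, if anything falls off the work surface, if the arm or the gripper's body presses on something with over 40 N, if the wrist force passes 120 N, or if a joint passes its speed limit or range.

## Working session

There is one attempt and no reset: what is moved stays moved. The work goes in short steps, Python scripts to look and compute and a tool call to move; the robot and the scene stay as the last step left them, time stands still between calls to the robot, and variables do not carry over. Pictures are saved under pics/ and viewed, and the job is handed in when it is done.

Besides the shell and the picture viewer there is one more tool, called after "Emit:" by a JSON object that holds its "api" and its "payload". servo_tool: Moves the arm, as the interface text tells. Its arguments: {"type":"object","properties":{"increments":{"type":"array"}},"required":["increments"]}

```bash
mkdir -p pics; python3 - <<'E'
from workcell import bot
import cv2,pickle
for n in("scene","top"):
    d=bot.get_image(n); cv2.imwrite(f"pics/{n}0.png",d["image"][:,:,::-1]); pickle.dump(d,open(f"{n}0.pkl","wb"))
s=bot.observe(); print(s)
E
```

```text
{'t': 0.1, 'joint_pos': array([-1.47577227e+00,  2.59257350e-01,  1.53593635e+00,  5.98553484e-06,
        1.34799049e+00, -2.02794199e-01]), 'joint_velocities': array([ 0.00042168, -0.00145256, -0.00260408, -0.00026643, -0.0018634 ,
        0.00094294]), 'tau': array([ 1.27121002e-03, -4.38210690e+01, -2.84640616e+01,  7.19842874e-02,
        3.61818471e-02, -6.21648883e-05]), 'eef_pos': array([ 0.16137134, -0.52530152,  0.21792267]), 'tcp_rot': array([ 9.88933293e-01,  1.48358716e-01,  4.57731431e-05, -7.94452985e-04]), 'ft_force': array([ 0.51914393,  0.49591787, -0.03585247]), 'moment': array([ 0.02062889,  0.00830211, -0.00823959]), 'opening': 0.9987210907266983}
```

View pics/scene0.png

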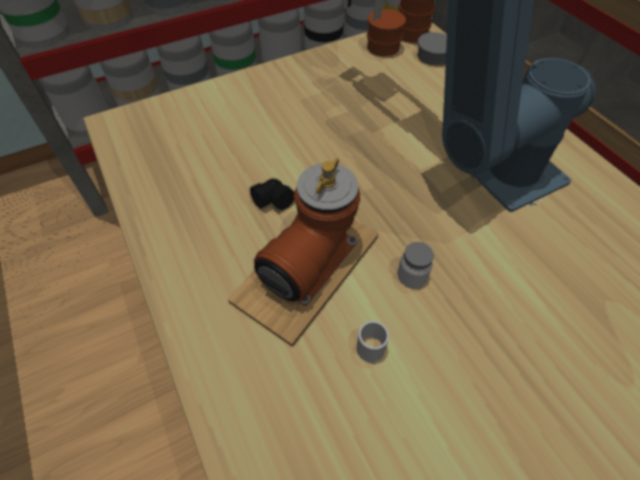

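View pics/top0.png

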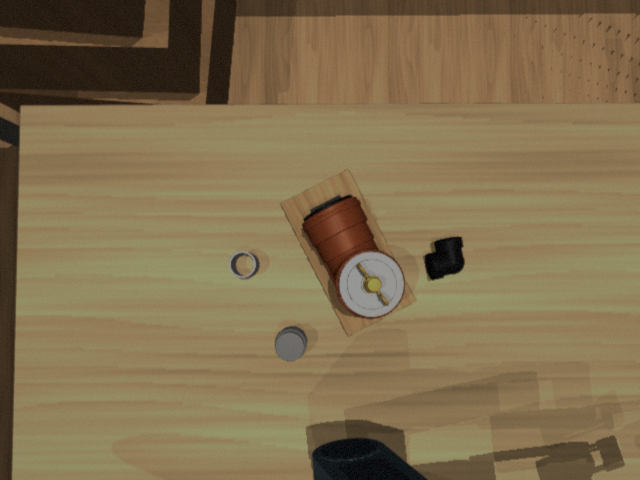

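```bash
cat >h.py <<'E'
import cv2,pickle,numpy as np
from scipy.optimize import least_squares
def K(d): return np.array([[d["fx"],0,d["cx"]],[0,d["fy"],d["cy"]],[0,0,1.]])
def proj(d,P): return cv2.projectPoints(np.atleast_2d(np.asarray(P,float)),np.asarray(d["rvec"],float),np.asarray(d["tvec"],float),K(d),None)[0].reshape(-1,2)
def atz(d,px,z):
    R=cv2.Rodrigues(np.asarray(d["rvec"],float))[0];t=np.asarray(d["tvec"],float).ravel()
    c=-R.T@t; r=R.T@np.linalg.inv(K(d))@np.array([*px,1.]); return c+r*(z-c[2])/r[2]
def tri(a,pa,b,pb):
    f=lambda X:np.r_[proj(a,X)[0]-pa,proj(b,X)[0]-pb]
    r=least_squares(f,[0.5,0,.2]); return r.x,r.fun
def crop(d,x0,y0,x1,y1,s,fn):
    cv2.imwrite(fn,cv2.resize(d["image"][y0:y1,x0:x1,::-1],None,fx=s,fy=s,interpolation=cv2.INTER_CUBIC))
E
python3 - <<'E'
from h import *
s=pickle.load(open("scene0.pkl","rb"));t=pickle.load(open("top0.pkl","rb"))
crop(s,285,145,375,225,8,"pics/s0c.png");crop(t,325,240,415,325,7,"pics/t0c.png")
E
```

```text
(no output)
```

View pics/s0c.png

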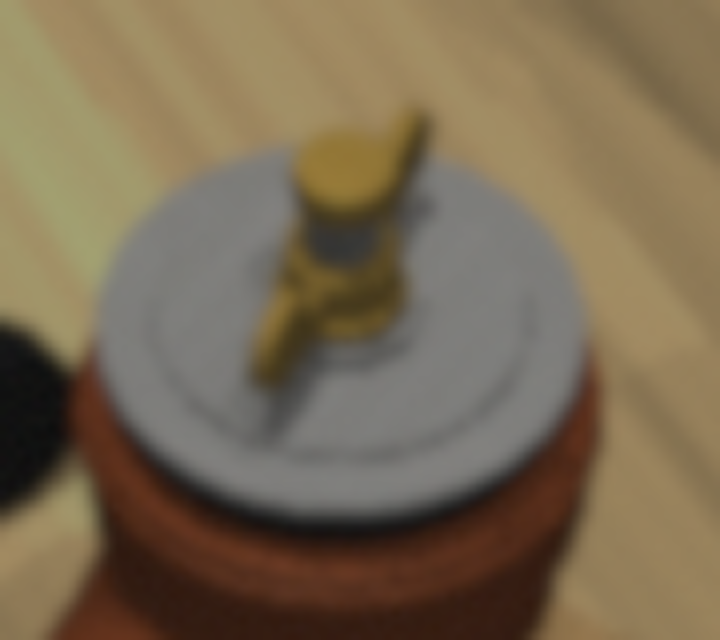

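View pics/t0c.png

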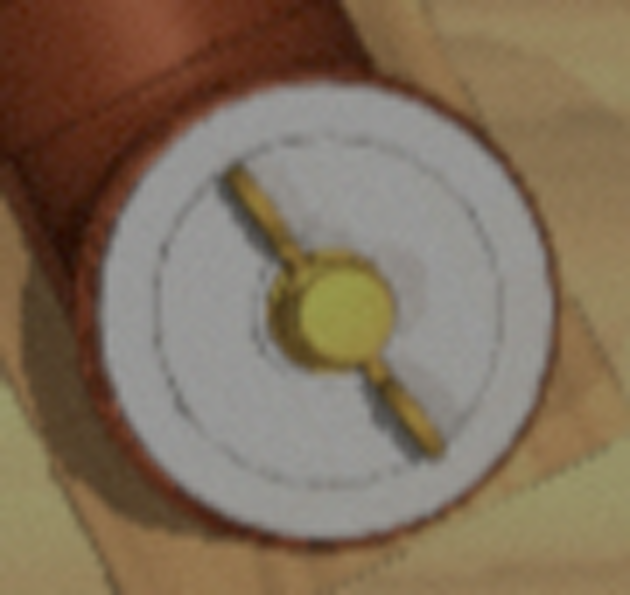

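```bash
python3 - <<'E'
from h import *
s=pickle.load(open("scene0.pkl","rb"));t=pickle.load(open("top0.pkl","rb"))
print(tri(s,(327.9,165.2),t,(374.1,284.6)))
for z in(.257,.262,.267):print(z,atz(s,(327.9,165.2),z),atz(t,(374.1,284.6),z))
print("plate",atz(t,(371.,283.9),.212))
f=lambda x,y:(325+x/7-.43,240+y/7-.43)
a=atz(t,f(228,168),.236);b=atz(t,f(435,455),.236);print("wing tips",a,b,(a+b)/2,np.linalg.norm(a-b),np.arctan2(*(a-b)[1::-1]))
print("others tub,coup,elb",atz(t,(291,343),.09),atz(t,(244,265),.07),atz(t,(445,258),.06))
for d in(s,t):
  R=cv2.Rodrigues(np.asarray(d["rvec"]))[0];print(-R.T@np.asarray(d["tvec"]).ravel())
E
```

```text
(array([ 0.54345291, -0.02298337,  0.26539382]), array([-0.52203772, -0.03230247, -0.25217172,  0.42408449]))
0.257 [ 0.53858347 -0.02960903  0.257     ] [ 0.54399007 -0.02424861  0.257     ]
0.262 [ 0.541001   -0.02534901  0.262     ] [ 0.54410669 -0.02376271  0.262     ]
0.267 [ 0.54341854 -0.02108899  0.267     ] [ 0.54422331 -0.02327682  0.267     ]
plate [ 0.54427631 -0.02292264  0.212     ]
wing tips [0.58152282 0.00377672 0.236     ] [ 0.5075761 -0.0484702  0.236    ] [ 0.54454946 -0.02234674  0.236     ] 0.09054201777563381 0.6151071761202496
others tub,coup,elb [0.42202288 0.13190081 0.09      ] [0.58316551 0.23113812 0.07      ] [ 0.59468328 -0.19563094  0.06      ]
[0.83983238 0.5012322  0.88004967]
[0.56598876 0.067409   1.20018286]
```

Emit:
{"api": "servo_tool", "payload": {"increments": [{"tx": 0.02, "ty": -0.014, "tz": -0.03, "wx": 0, "wy": 0, "wz": 0.1, "claw": 1}, {"tx": 0.05, "ty": -0.036, "tz": -0.06, "wx": 0, "wy": 0, "wz": 0.2, "claw": 1}, {"tx": 0.085, "ty": -0.061, "tz": -0.09, "wx": 0, "wy": 0, "wz": 0.298, "claw": 1}, {"tx": 0.12, "ty": -0.086, "tz": -0.1, "wx": 0, "wy": 0, "wz": 0.298, "claw": 1}, {"tx": 0.158, "ty": -0.113, "tz": -0.1, "wx": 0, "wy": 0, "wz": 0.298, "claw": 1}, {"tx": 0.196, "ty": -0.14, "tz": -0.1, "wx": 0, "wy": 0, "wz": 0.298, "claw": 1}, {"tx": 0.234, "ty": -0.168, "tz": -0.1, "wx": 0, "wy": 0, "wz": 0.298, "claw": 1}, {"tx": 0.27, "ty": -0.194, "tz": -0.1, "wx": 0, "wy": 0, "wz": 0.298, "claw": 1}]}}

```text
t: 0.9
eef_pos: [0.3633, -0.2591, 0.3185]
tcp_rot: [1.0, -0.0, 0.0, -0.0]
ft_force: [0.6, -0.2, -0.4]
opening: 0.357
```

Emit:
{"api": "servo_tool", "payload": {"increments": [{"tx": 0.03, "ty": -0.038, "claw": 1}, {"tx": 0.06, "ty": -0.077, "claw": 1}, {"tx": 0.09, "ty": -0.115, "claw": 1}, {"tx": 0.12, "ty": -0.155, "claw": 1}, {"tx": 0.15, "ty": -0.195, "claw": 1}, {"tx": 0.172, "ty": -0.225, "claw": 1}, {"tx": 0.178, "ty": -0.233, "tz": 0.01, "claw": 1}, {"tx": 0.178, "ty": -0.233, "tz": 0.02, "claw": 1}]}}

```text
$.increments[0]: bad value
```

```bash
python3 - <<'E'
from h import *
from workcell import bot
print({k:np.round(v,4) for k,v in bot.observe().items() if k in("t","eef_pos","ft_force","joint_pos","opening")})
s=bot.get_image("scene");t=bot.get_image("top")
crop(s,265,85,405,225,5,"pics/s1.png");crop(t,305,220,445,345,5,"pics/t1.png")
p=bot.observe()["eef_pos"];print(proj(s,p),proj(t,p))
E
```

```text
{'t': np.float64(0.9), 'joint_pos': array([-8.7070e-01,  1.5000e-02,  1.5804e+00,  2.0000e-04,  1.5464e+00,
        7.0040e-01]), 'eef_pos': array([ 0.3633, -0.2591,  0.3185]), 'ft_force': array([ 0.6462, -0.177 , -0.3685]), 'opening': np.float64(0.3574)}
[[348.70978523  49.39612267]] [[521.62665644 394.41319728]]
```

View pics/s1.png

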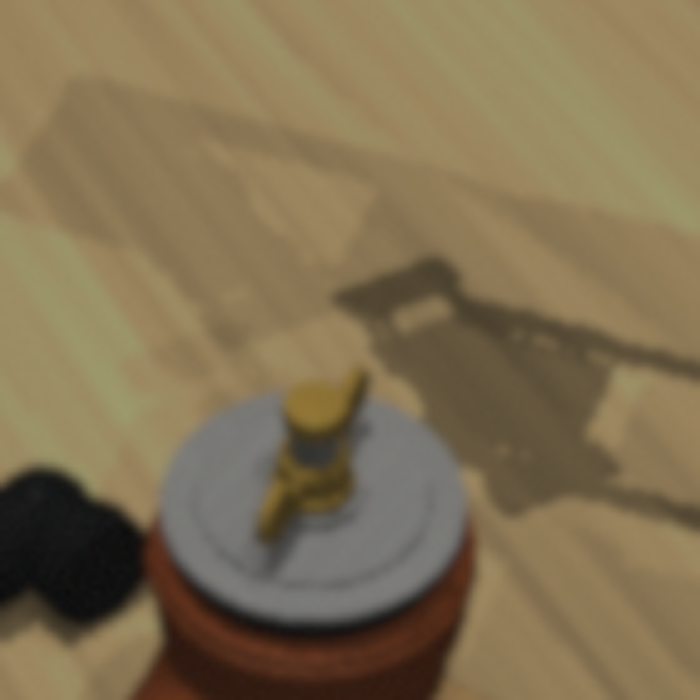

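The picture shows the plug unmoved, with only the arm's shadow near it. The move was refused because every row needs all its fields, so I'll send it again complete.

Emit:
{"api": "servo_tool", "payload": {"increments": [{"tx": 0.03, "ty": -0.038, "tz": 0, "wx": 0, "wy": 0, "wz": 0, "claw": 1}, {"tx": 0.06, "ty": -0.077, "tz": 0, "wx": 0, "wy": 0, "wz": 0, "claw": 1}, {"tx": 0.09, "ty": -0.115, "tz": 0, "wx": 0, "wy": 0, "wz": 0, "claw": 1}, {"tx": 0.12, "ty": -0.155, "tz": 0, "wx": 0, "wy": 0, "wz": 0, "claw": 1}, {"tx": 0.15, "ty": -0.195, "tz": 0, "wx": 0, "wy": 0, "wz": 0, "claw": 1}, {"tx": 0.172, "ty": -0.225, "tz": 0, "wx": 0, "wy": 0, "wz": 0, "claw": 1}, {"tx": 0.178, "ty": -0.233, "tz": 0.01, "wx": 0, "wy": 0, "wz": 0, "claw": 1}, {"tx": 0.178, "ty": -0.233, "tz": 0.02, "wx": 0, "wy": 0, "wz": 0, "claw": 1}]}}

```text
t: 1.8
eef_pos: [0.5409, -0.028, 0.2974]
tcp_rot: [1.0, 0.001, -0.001, 0.0]
ft_force: [0.2, -0.6, 1.4]
opening: 0.003
```

```bash
python3 - <<'E'
from h import *
from workcell import bot
s=bot.get_image("scene");t=bot.get_image("top")
print({k:np.round(v,4) for k,v in bot.observe().items() if k in("t","eef_pos","ft_force","joint_pos","opening")})
crop(s,265,85,405,225,5,"pics/s2.png");crop(t,305,220,445,345,5,"pics/t2.png")
p=bot.observe()["eef_pos"];print(proj(s,p),proj(t,p))
E
```

```text
{'t': np.float64(1.9), 'joint_pos': array([-2.6020e-01,  2.0330e-01,  1.4190e+00, -1.0000e-03,  1.5239e+00,
        1.3115e+00]), 'eef_pos': array([ 0.539 , -0.0292,  0.2962]), 'ft_force': array([-0.117 ,  0.0539,  0.5345]), 'opening': np.float64(0.0016)}
[[328.10677762 150.08347484]] [[379.36037815 288.04768298]]
```

View pics/s2.png

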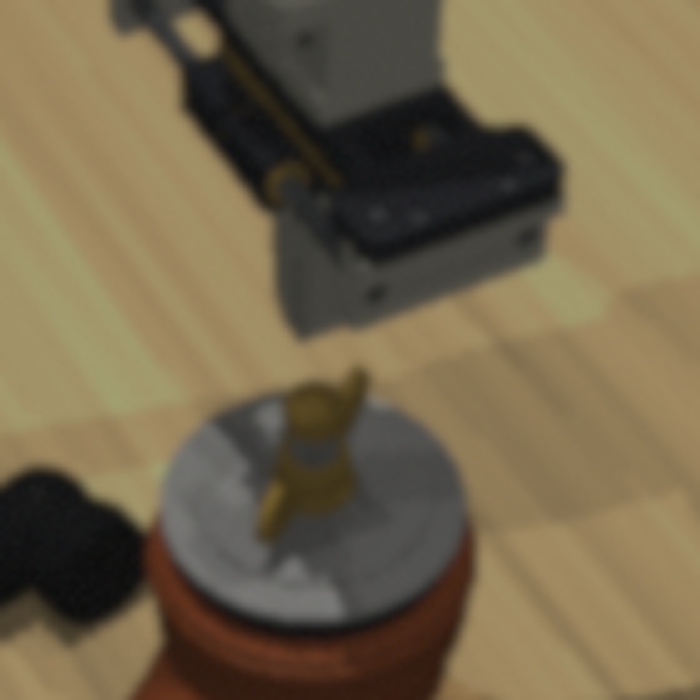

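View pics/t2.png

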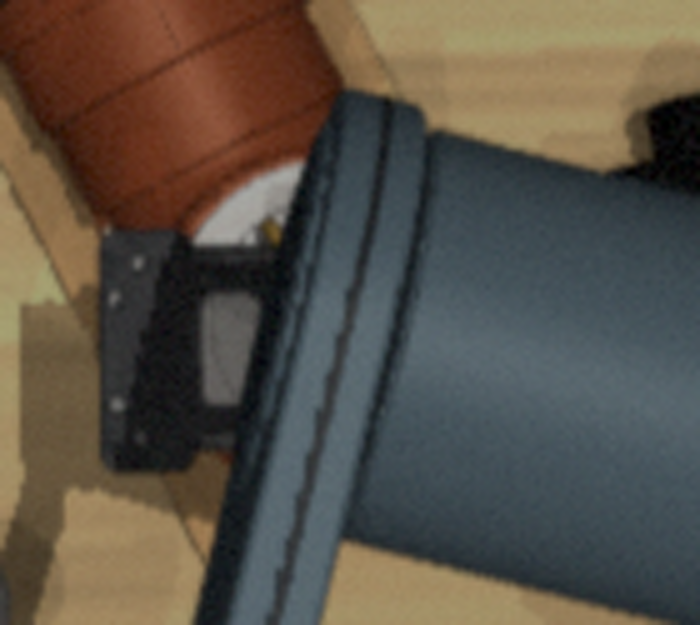

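```bash
python3 - <<'E'
from h import *
from workcell import bot
s=pickle.load(open("scene0.pkl","rb"));p=bot.observe()["eef_pos"]
f=lambda dx,dy,dz:np.round((proj(s,p+np.array([dx,dy,dz]))[0]-[265,85])*5)
for q in[(.0075,.0175,0),(.0075,-.0175,0),(-.0075,.0175,0),(-.0075,-.0175,0),(.0075,.0175,.04),(.0375,.094,.084),(-.0375,.094,.084),(.0375,-.094,.084),(.0375,.0175,.084),(.0375,-.0175,.084)]:print(q,f(*q))
d=bot.get_image("scene");crop(d,265,15,425,165,5,"pics/s3.png")
E
```

```text
(0.0075, 0.0175, 0) [321. 363.]
(0.0075, -0.0175, 0) [274. 302.]
(-0.0075, 0.0175, 0) [357. 349.]
(-0.0075, -0.0175, 0) [311. 289.]
(0.0075, 0.0175, 0.04) [323. 279.]
(0.0375, 0.094, 0.084) [360. 355.]
(-0.0375, 0.094, 0.084) [568. 276.]
(0.0375, -0.094, 0.084) [95. 18.]
(0.0375, 0.0175, 0.084) [244. 207.]
(0.0375, -0.0175, 0.084) [195. 144.]
```

View pics/s3.png

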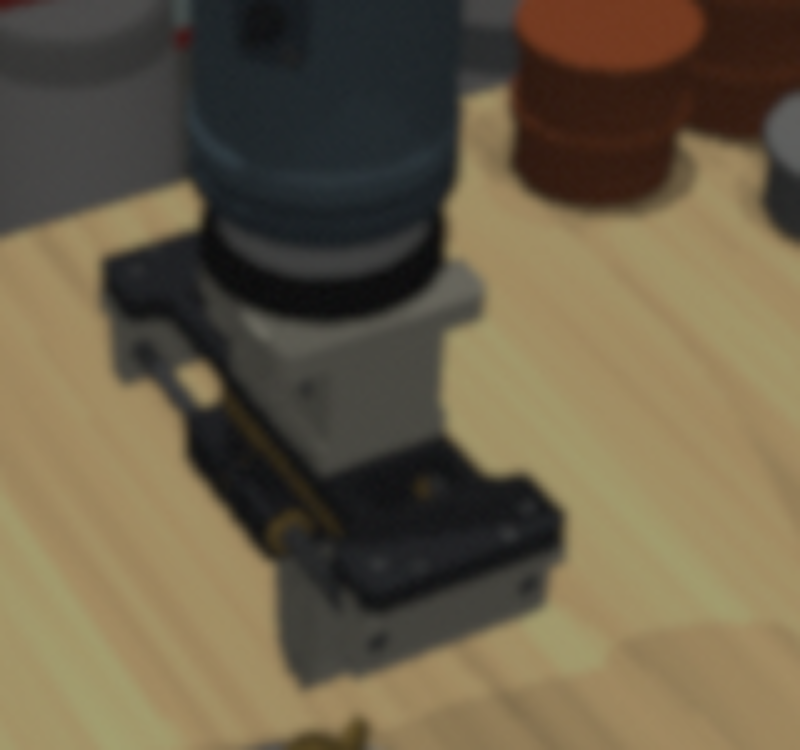

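The scene picture shows the body's +y end hiding the fingertips. I'll yaw the hand 60° so the tips can be seen, centre it on the plug axis and come down to just above the cap.

Emit:
{"api": "servo_tool", "payload": {"increments": [{"tx": 0.001, "ty": -0.001, "tz": 0, "wx": 0, "wy": 0, "wz": -0.15, "claw": 1}, {"tx": 0.003, "ty": -0.003, "tz": 0, "wx": 0, "wy": 0, "wz": -0.3, "claw": 1}, {"tx": 0.005, "ty": -0.006, "tz": 0.004, "wx": 0, "wy": 0, "wz": -0.45, "claw": 1}, {"tx": 0.005, "ty": -0.006, "tz": 0.008, "wx": 0, "wy": 0, "wz": -0.6, "claw": 1}, {"tx": 0.005, "ty": -0.006, "tz": 0.012, "wx": 0, "wy": 0, "wz": -0.75, "claw": 1}, {"tx": 0.005, "ty": -0.006, "tz": 0.016, "wx": 0, "wy": 0, "wz": -0.9, "claw": 1}, {"tx": 0.005, "ty": -0.006, "tz": 0.018, "wx": 0, "wy": 0, "wz": -1.047, "claw": 1}, {"tx": 0.005, "ty": -0.006, "tz": 0.018, "wx": 0, "wy": 0, "wz": -1.047, "claw": 1}]}}

```text
t: 2.75
eef_pos: [0.5449, -0.0239, 0.2808]
tcp_rot: [0.866, 0.499, -0.0, 0.0]
ft_force: [-0.0, -0.5, 0.5]
opening: 0.006
```

```bash
cat > look.py <<'E'
from h import *
from workcell import bot
import sys
n=sys.argv[1]
s=bot.get_image("scene")
pickle.dump(s,open(f"scene{n}.pkl","wb"))
o=bot.observe()
print({k:np.round(v,4) for k,v in o.items() if k in("t","eef_pos","ft_force","tcp_rot","opening")})
crop(s,265,105,385,225,6,f"pics/s{n}.png")
print("tcp crop px",(proj(s,o["eef_pos"])[0]-[265,105])*6)
if len(sys.argv)>2:
    t=bot.get_image("top"); pickle.dump(t,open(f"top{n}.pkl","wb")); crop(t,325,240,415,325,7,f"pics/t{n}.png")
E
python3 look.py 4
```

```text
{'t': np.float64(2.8), 'eef_pos': array([ 0.5451, -0.0237,  0.281 ]), 'tcp_rot': array([ 8.675e-01,  4.975e-01, -0.000e+00,  2.000e-04]), 'ft_force': array([0.9439, 0.7187, 0.1829]), 'opening': np.float64(0.0005)}
tcp crop px [369.02043962 325.01512296]
```

View pics/s4.png

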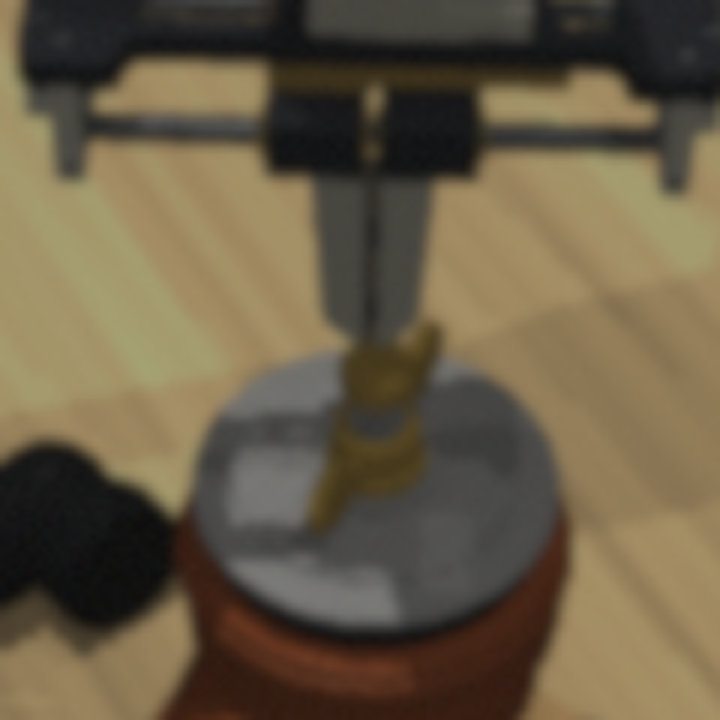

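The fingertips are at (370,335), right over the cap at (378,367), and the whole plug is now in view. I'll press down gently.

Emit:
{"api": "servo_tool", "payload": {"increments": [{"tx": 0, "ty": 0, "tz": 0.004, "wx": 0, "wy": 0, "wz": 0, "claw": 1}, {"tx": 0, "ty": 0, "tz": 0.008, "wx": 0, "wy": 0, "wz": 0, "claw": 1}, {"tx": 0, "ty": 0, "tz": 0.011, "wx": 0, "wy": 0, "wz": 0, "claw": 1}, {"tx": 0, "ty": 0, "tz": 0.013, "wx": 0, "wy": 0, "wz": 0, "claw": 1}, {"tx": 0, "ty": 0, "tz": 0.015, "wx": 0, "wy": 0, "wz": 0, "claw": 1}, {"tx": 0, "ty": 0, "tz": 0.016, "wx": 0, "wy": 0, "wz": 0, "claw": 1}, {"tx": 0, "ty": 0, "tz": 0.017, "wx": 0, "wy": 0, "wz": 0, "claw": 1}, {"tx": 0, "ty": 0, "tz": 0.018, "wx": 0, "wy": 0, "wz": 0, "claw": 1}]}}

```text
t: 3.6
eef_pos: [0.5456, -0.0221, 0.2639]
tcp_rot: [0.866, 0.5, 0.0, 0.0]
ft_force: [-2.6, 0.7, 7.8]
opening: 0.005
```

Emit:
{"api": "servo_tool", "payload": {"increments": [{"tx": 0, "ty": 0, "tz": 0.001, "wx": 0, "wy": 0, "wz": 0, "claw": 1}, {"tx": 0, "ty": 0, "tz": 0.002, "wx": 0, "wy": 0, "wz": 0, "claw": 1}, {"tx": 0, "ty": 0, "tz": 0.003, "wx": 0, "wy": 0, "wz": 0, "claw": 1}, {"tx": 0, "ty": 0, "tz": 0.004, "wx": 0, "wy": 0, "wz": 0, "claw": 1}, {"tx": 0, "ty": 0, "tz": 0.005, "wx": 0, "wy": 0, "wz": 0, "claw": 1}, {"tx": 0, "ty": 0, "tz": 0.006, "wx": 0, "wy": 0, "wz": 0, "claw": 1}, {"tx": 0, "ty": 0, "tz": 0.007, "wx": 0, "wy": 0, "wz": 0, "claw": 1}, {"tx": 0, "ty": 0, "tz": 0.008, "wx": 0, "wy": 0, "wz": 0, "claw": 1}]}}

```text
t: 4.4
eef_pos: [0.5456, -0.022, 0.2562]
tcp_rot: [0.866, 0.5, 0.0, 0.001]
ft_force: [-3.5, 0.5, 8.3]
opening: 0.004
```

Emit:
{"api": "servo_tool", "payload": {"increments": [{"tx": 0, "ty": 0, "tz": 0.001, "wx": 0, "wy": 0, "wz": 0, "claw": 1}, {"tx": 0, "ty": 0, "tz": 0.002, "wx": 0, "wy": 0, "wz": 0, "claw": 1}, {"tx": 0, "ty": 0, "tz": 0.003, "wx": 0, "wy": 0, "wz": 0, "claw": 1}, {"tx": 0, "ty": 0, "tz": 0.004, "wx": 0, "wy": 0, "wz": 0, "claw": 1}, {"tx": 0, "ty": 0, "tz": 0.005, "wx": 0, "wy": 0, "wz": 0, "claw": 1}, {"tx": 0, "ty": 0, "tz": 0.006, "wx": 0, "wy": 0, "wz": 0, "claw": 1}, {"tx": 0, "ty": 0, "tz": 0.007, "wx": 0, "wy": 0, "wz": 0, "claw": 1}, {"tx": 0, "ty": 0, "tz": 0.0075, "wx": 0, "wy": 0, "wz": 0, "claw": 1}]}}

```text
t: 5.2
eef_pos: [0.5456, -0.022, 0.2486]
tcp_rot: [0.866, 0.5, 0.0, 0.0]
ft_force: [-2.3, 0.9, 8.0]
opening: 0.007
```

Emit:
{"api": "servo_tool", "payload": {"increments": [{"tx": 0, "ty": 0, "tz": 0.0007, "wx": 0, "wy": 0, "wz": 0, "claw": 1}, {"tx": 0, "ty": 0, "tz": 0.0014, "wx": 0, "wy": 0, "wz": 0, "claw": 1}, {"tx": 0, "ty": 0, "tz": 0.002, "wx": 0, "wy": 0, "wz": 0, "claw": 1}, {"tx": 0, "ty": 0, "tz": 0.0025, "wx": 0, "wy": 0, "wz": 0, "claw": 1}]}}

```text
t: 5.6
eef_pos: [0.5457, -0.022, 0.2472]
tcp_rot: [0.866, 0.5, 0.001, 0.001]
ft_force: [-5.7, 1.2, 16.5]
opening: 0.005
```

Emit:
{"api": "servo_tool", "payload": {"increments": [{"tx": 0, "ty": 0, "tz": 0.0003, "wx": 0, "wy": 0, "wz": 0, "claw": 1}, {"tx": 0, "ty": 0, "tz": 0.0003, "wx": 0, "wy": 0, "wz": 0, "claw": 1}, {"tx": 0, "ty": 0, "tz": 0.0003, "wx": 0, "wy": 0, "wz": 0, "claw": 1}]}}

```text
t: 5.9
eef_pos: [0.5456, -0.022, 0.2472]
tcp_rot: [0.866, 0.5, 0.001, 0.001]
ft_force: [-6.4, 1.1, 15.6]
opening: 0.007
```

The force rose from 8 to 16 N with z stuck at 0.2472, against 0.247 expected, so the plate is home. I'll lift straight off and check.

Emit:
{"api": "servo_tool", "payload": {"increments": [{"tx": 0, "ty": 0, "tz": -0.002, "wx": 0, "wy": 0, "wz": 0, "claw": 1}, {"tx": 0, "ty": 0, "tz": -0.01, "wx": 0, "wy": 0, "wz": 0, "claw": 1}, {"tx": 0, "ty": 0, "tz": -0.025, "wx": 0, "wy": 0, "wz": 0, "claw": 1}, {"tx": 0.017, "ty": -0.008, "tz": -0.04, "wx": 0, "wy": 0, "wz": 0, "claw": 1}, {"tx": 0.033, "ty": -0.017, "tz": -0.04, "wx": 0, "wy": 0, "wz": 0, "claw": 1}, {"tx": 0.033, "ty": -0.017, "tz": -0.04, "wx": 0, "wy": 0, "wz": 0, "claw": 1}, {"tx": 0.033, "ty": -0.017, "tz": -0.04, "wx": 0, "wy": 0, "wz": 0, "claw": 1}]}}

```text
t: 6.6
eef_pos: [0.5474, 0.0149, 0.2842]
tcp_rot: [0.866, 0.5, -0.0, 0.0]
ft_force: [-0.8, -0.5, 0.4]
opening: 0.004
```

```bash
python3 look.py 5 1; python3 - <<'E'
from h import *
s=pickle.load(open("scene5.pkl","rb"))
print("axis crop px at cap/plate",(proj(s,[[.5442,-.023,.247],[.5442,-.023,.197]])-[265,105])*6)
a=np.radians(np.arange(0,360,45))
print("plate rim if home",np.round((proj(s,np.c_[.5442+.06*np.cos(a),-.023+.06*np.sin(a),a*0+.197])-[265,105])*6).tolist())
E
```

```text
{'t': np.float64(6.65), 'eef_pos': array([0.5473, 0.0146, 0.284 ]), 'tcp_rot': array([ 8.66e-01,  5.00e-01, -4.00e-04, -0.00e+00]), 'ft_force': array([-0.2232, -0.5184, -0.1693]), 'opening': np.float64(0.0056)}
tcp crop px [424.74825735 401.86951332]
axis crop px at cap/plate [[371.31637232 403.25846636]
 [369.28657781 509.17620525]]
plate rim if home [[205.0, 575.0], [315.0, 646.0], [460.0, 635.0], [547.0, 550.0], [527.0, 446.0], [419.0, 382.0], [285.0, 392.0], [196.0, 469.0]]
```

View pics/s5.png

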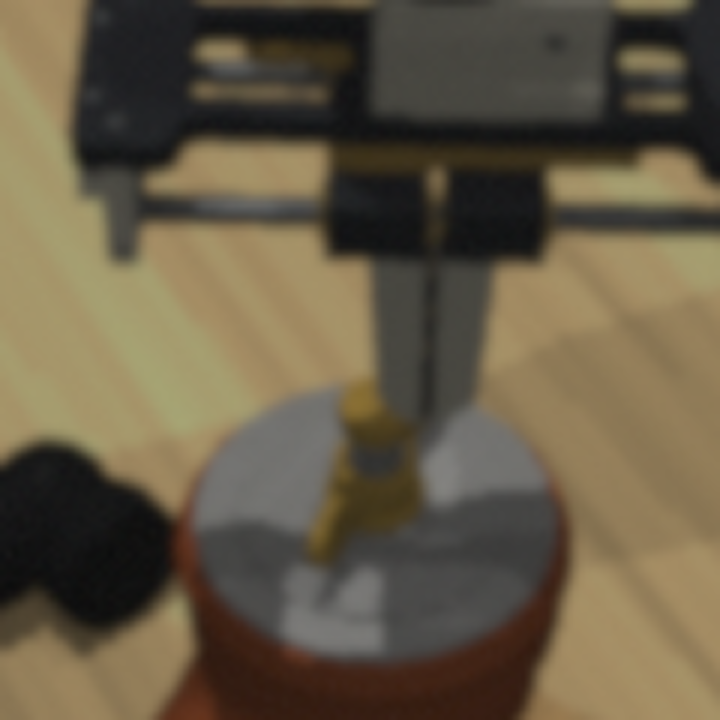

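The plate now sits flush: the dark gap under the rim is gone and its lower edge is near row 660. The lower-left wing is at (320,550), and the tips are clear on its counter-clockwise side. I'll go down beside it.

Emit:
{"api": "servo_tool", "payload": {"increments": [{"tx": 0, "ty": 0, "tz": 0.02, "wx": 0, "wy": 0, "wz": 0, "claw": 1}, {"tx": 0, "ty": 0, "tz": 0.04, "wx": 0, "wy": 0, "wz": 0, "claw": 1}, {"tx": 0, "ty": 0, "tz": 0.055, "wx": 0, "wy": 0, "wz": 0, "claw": 1}, {"tx": 0, "ty": 0, "tz": 0.065, "wx": 0, "wy": 0, "wz": 0, "claw": 1}, {"tx": 0, "ty": 0, "tz": 0.07, "wx": 0, "wy": 0, "wz": 0, "claw": 1}, {"tx": 0, "ty": 0, "tz": 0.07, "wx": 0, "wy": 0, "wz": 0, "claw": 1}]}}

```text
t: 7.3
eef_pos: [0.5472, 0.0146, 0.2138]
tcp_rot: [0.866, 0.5, -0.0, -0.0]
ft_force: [-0.1, -0.6, 0.1]
opening: 0.002
```

```bash
python3 look.py 6
```

```text
{'t': np.float64(7.35), 'eef_pos': array([0.5476, 0.0147, 0.2145]), 'tcp_rot': array([8.662e-01, 4.997e-01, 1.000e-04, 0.000e+00]), 'ft_force': array([0.4969, 0.2674, 0.135 ]), 'opening': np.float64(0.0031)}
tcp crop px [417.71888657 555.56803031]
```

View pics/s6.png

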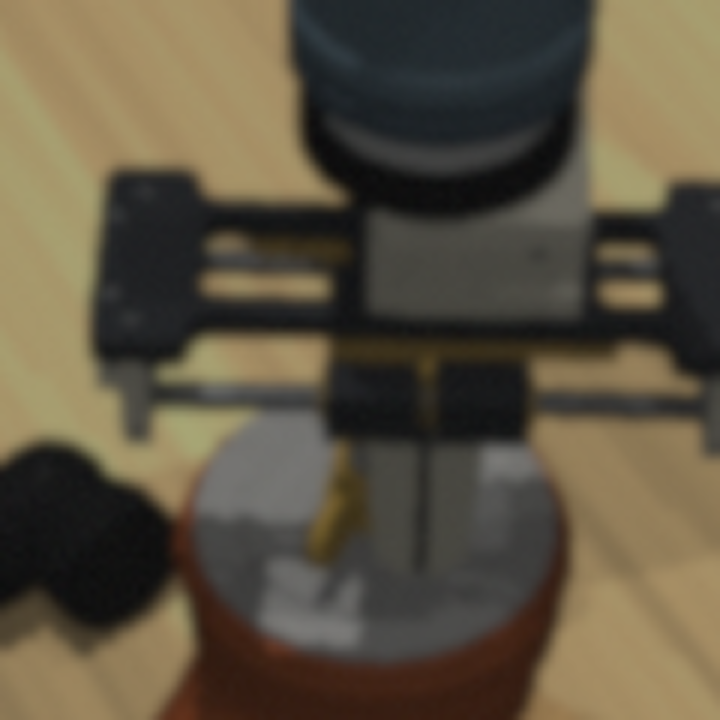

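The tips at (420,565) stand free to the right of the wing at (330,530). I'll compute the arc numbers.

```bash
cat > arc.py <<'E'
import numpy as np,sys
# arc.py: from measured/commanded xy, targets on clockwise circle
from scipy.spatial.transform import Rotation
A=np.array([.5442,-.023])
def arc(p,r,step,n=8,yaw=60):
    d=np.array(p)-A; f0=np.degrees(np.arctan2(d[1],d[0])); print("phi0",f0,"r0",np.hypot(*d))
    X=np.array([np.cos(np.radians(yaw)),np.sin(np.radians(yaw))]);Y=np.array([X[1],-X[0]])
    for i in range(1,n+1):
        f=np.radians(f0-step*i); q=A+r*np.array([np.cos(f),np.sin(f)])-p
        print(round(q@X,4),round(q@Y,4),end=" | ")
    print()
if __name__=="__main__": arc([float(sys.argv[1]),float(sys.argv[2])],.038,float(sys.argv[3]))
E
python3 arc.py .5474 .0147 8
```

```text
phi0 85.14832711063502 r0 0.037835565279244865
0.0021 0.0049 | 0.0033 0.01 | 0.0037 0.0153 | 0.0035 0.0206 | 0.0025 0.0258 | 0.0008 0.0308 | -0.0016 0.0356 | -0.0047 0.0399 |
```

Emit:
{"api": "servo_tool", "payload": {"increments": [{"tx": 0.002, "ty": 0.005, "tz": 0, "wx": 0, "wy": 0, "wz": 0, "claw": 1}, {"tx": 0.0033, "ty": 0.01, "tz": 0, "wx": 0, "wy": 0, "wz": 0, "claw": 1}, {"tx": 0.0037, "ty": 0.0153, "tz": 0, "wx": 0, "wy": 0, "wz": 0, "claw": 1}, {"tx": 0.0035, "ty": 0.0206, "tz": 0, "wx": 0, "wy": 0, "wz": 0, "claw": 1}, {"tx": 0.0025, "ty": 0.0258, "tz": 0, "wx": 0, "wy": 0, "wz": 0, "claw": 1}, {"tx": 0.0008, "ty": 0.0308, "tz": 0, "wx": 0, "wy": 0, "wz": 0, "claw": 1}, {"tx": -0.0016, "ty": 0.0356, "tz": 0, "wx": 0, "wy": 0, "wz": 0, "claw": 1}, {"tx": -0.0047, "ty": 0.04, "tz": 0, "wx": 0, "wy": 0, "wz": 0, "claw": 1}]}}

```text
t: 8.15
eef_pos: [0.58, -0.0096, 0.2143]
tcp_rot: [0.866, 0.5, 0.0, -0.0]
ft_force: [0.0, 1.0, -1.2]
opening: 0.005
```

```bash
python3 look.py 7
```

```text
{'t': np.float64(8.2), 'eef_pos': array([ 0.5804, -0.0104,  0.2143]), 'tcp_rot': array([8.662e-01, 4.996e-01, 1.000e-04, 4.000e-04]), 'ft_force': array([ 0.6678, -0.3105,  0.6696]), 'opening': np.float64(0.0034)}
tcp crop px [288.59022055 539.9241929 ]
```

View pics/s7.png

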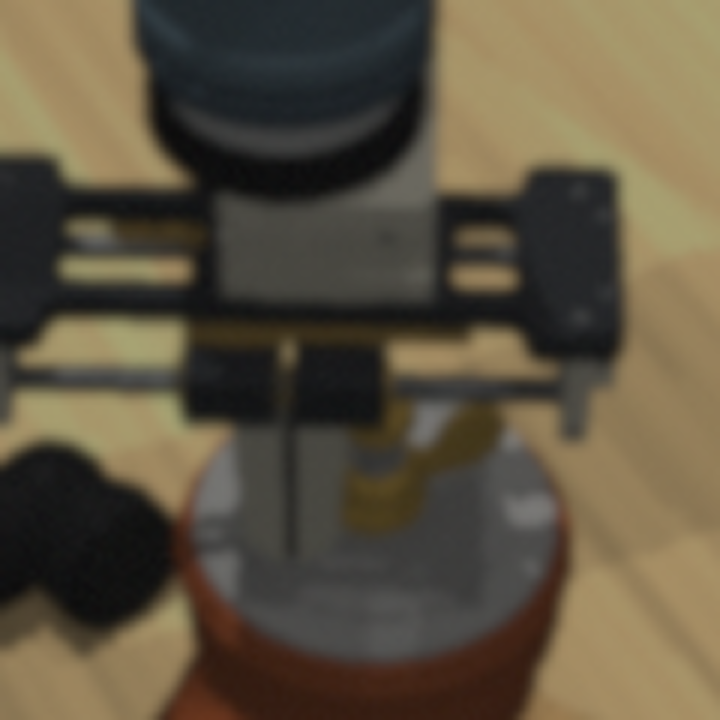

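The nut turns. The far wing has swung to (470,430), and forces stay about 1 N. On with the sweep.

```bash
python3 arc.py .5804 -.0102 9
```

```text
phi0 19.473144203001652 r0 0.038396353993576014
-0.0045 0.004 | -0.0093 0.0075 | -0.0147 0.0102 | -0.0203 0.012 | -0.0262 0.0129 | -0.0322 0.0129 | -0.0381 0.012 | -0.0437 0.0102 |
```

Emit:
{"api": "servo_tool", "payload": {"increments": [{"tx": -0.0045, "ty": 0.004, "tz": 0, "wx": 0, "wy": 0, "wz": 0, "claw": 1}, {"tx": -0.0093, "ty": 0.0075, "tz": 0, "wx": 0, "wy": 0, "wz": 0, "claw": 1}, {"tx": -0.0147, "ty": 0.0102, "tz": 0, "wx": 0, "wy": 0, "wz": 0, "claw": 1}, {"tx": -0.0203, "ty": 0.012, "tz": 0, "wx": 0, "wy": 0, "wz": 0, "claw": 1}, {"tx": -0.0262, "ty": 0.013, "tz": 0, "wx": 0, "wy": 0, "wz": 0, "claw": 1}, {"tx": -0.0322, "ty": 0.013, "tz": 0, "wx": 0, "wy": 0, "wz": 0, "claw": 1}, {"tx": -0.038, "ty": 0.012, "tz": 0, "wx": 0, "wy": 0, "wz": 0, "claw": 1}, {"tx": -0.0437, "ty": 0.0102, "tz": 0, "wx": 0, "wy": 0, "wz": 0, "claw": 1}]}}

```text
t: 9.0
eef_pos: [0.5665, -0.0526, 0.2145]
tcp_rot: [0.866, 0.5, 0.0, 0.0]
ft_force: [0.8, 0.7, 0.5]
opening: 0.005
```

```bash
python3 look.py 8
```

```text
{'t': np.float64(9.05), 'eef_pos': array([ 0.5659, -0.0532,  0.2145]), 'tcp_rot': array([ 8.662e-01,  4.997e-01, -3.000e-04,  3.000e-04]), 'ft_force': array([ 1.0073,  0.4031, -0.4778]), 'opening': np.float64(0.0055)}
tcp crop px [267.30479869 435.60047947]
```

View pics/s8.png

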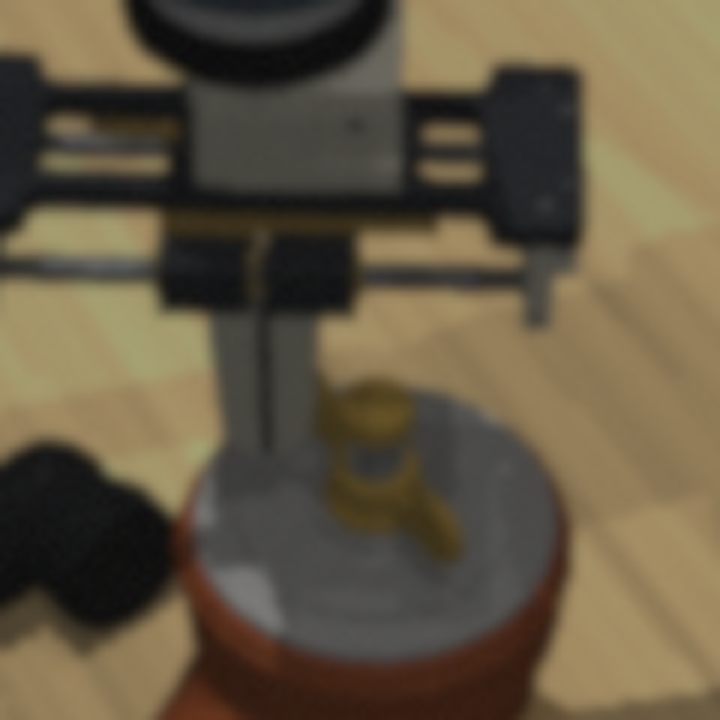

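The sweep worked. Wing b is now at front right, (440,535), and wing a is behind the cap. Next I'll work out the wing angle for a second stroke on wing b.

```bash
cat > wing.py <<'E'
from h import *
import sys
# bias measured: seen axis 376,405 vs predicted 371,403 in crop -> +5
s=pickle.load(open(f"scene{sys.argv[1]}.pkl","rb"))
for a in map(float,sys.argv[2:]):
    u=np.array([np.cos(np.radians(a)),np.sin(np.radians(a))])
    P=[[*(np.array([.5442,-.023])+r*u),z] for r,z in((.046,.2175),(.0335,.231),(.0335,.2185))]
    print(a,np.round((proj(s,P)-[265,105])*6+[5,0]).tolist())
E
python3 wing.py 8 75 85 95 105 115; python3 arc.py .566 -.053 -3
```

```text
75.0 [[410.0, 574.0], [401.0, 516.0], [400.0, 542.0]]
85.0 [[434.0, 568.0], [419.0, 511.0], [418.0, 538.0]]
95.0 [[456.0, 558.0], [435.0, 505.0], [434.0, 531.0]]
105.0 [[476.0, 546.0], [450.0, 496.0], [448.0, 522.0]]
115.0 [[492.0, 532.0], [462.0, 486.0], [460.0, 512.0]]
phi0 -53.99534500367935 r0 0.0370842284536162
0.0015 0.0016 | 0.0033 0.0023 | 0.0052 0.0028 | 0.0072 0.0033 | 0.0091 0.0037 | 0.0111 0.0039 | 0.0131 0.0041 | 0.0151 0.0041 |
```

Emit:
{"api": "servo_tool", "payload": {"increments": [{"tx": 0.005, "ty": 0.003, "tz": 0, "wx": 0, "wy": 0, "wz": 0, "claw": 1}, {"tx": 0.005, "ty": 0.003, "tz": -0.03, "wx": 0, "wy": 0, "wz": 0, "claw": 1}, {"tx": 0.005, "ty": 0.003, "tz": -0.055, "wx": 0, "wy": 0, "wz": 0, "claw": 1}, {"tx": 0.011, "ty": -0.033, "tz": -0.06, "wx": 0, "wy": 0, "wz": 0, "claw": 1}, {"tx": 0.016, "ty": -0.072, "tz": -0.06, "wx": 0, "wy": 0, "wz": 0, "claw": 1}, {"tx": 0.016, "ty": -0.072, "tz": -0.05, "wx": 0, "wy": 0, "wz": 0, "claw": 1}, {"tx": 0.016, "ty": -0.072, "tz": -0.02, "wx": 0, "wy": 0, "wz": 0, "claw": 1}, {"tx": 0.016, "ty": -0.072, "tz": 0, "wx": 0, "wy": 0, "wz": 0, "claw": 1}]}}

```text
t: 9.85
eef_pos: [0.5124, -0.0021, 0.2131]
tcp_rot: [0.866, 0.5, -0.0, 0.0]
ft_force: [-0.4, 0.3, -0.5]
opening: 0.002
```

```bash
python3 look.py 9; python3 arc.py .512 -.003 9
```

```text
{'t': np.float64(9.9), 'eef_pos': array([ 0.5106, -0.0019,  0.2097]), 'tcp_rot': array([ 0.866 ,  0.5   , -0.0023, -0.0018]), 'ft_force': array([-1.7377,  0.3829, -2.6097]), 'opening': np.float64(0.0038)}
tcp crop px [492.34803658 489.76106992]
phi0 148.15483947134436 r0 0.0379056723987321
0.0059 0.0006 | 0.0117 0.0021 | 0.0171 0.0046 | 0.0221 0.0079 | 0.0265 0.0119 | 0.0302 0.0166 | 0.0332 0.0217 | 0.0353 0.0273 |
```

View pics/s9.png

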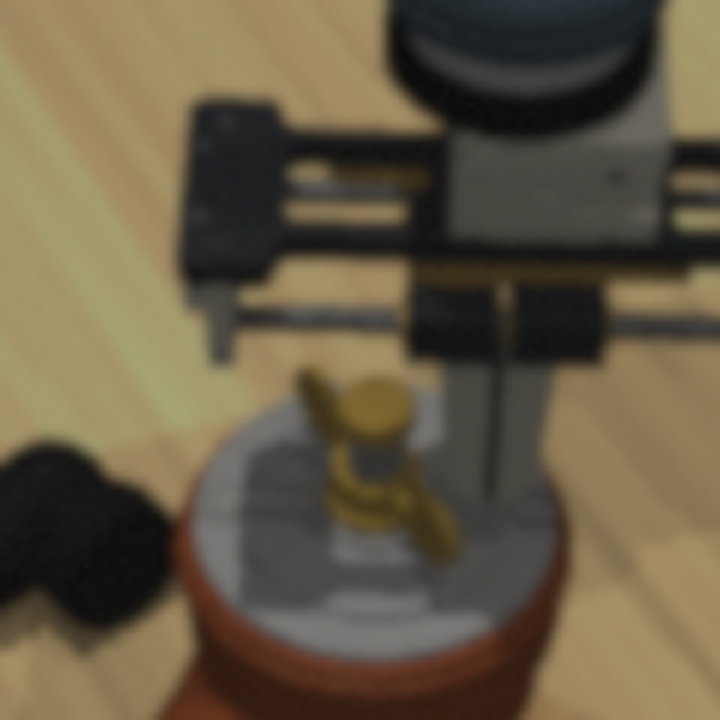

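The tips stand to the right of wing b (435,530), clear of it and of the cap. Second stroke.

Emit:
{"api": "servo_tool", "payload": {"increments": [{"tx": 0.006, "ty": 0.0006, "tz": 0, "wx": 0, "wy": 0, "wz": 0, "claw": 1}, {"tx": 0.0117, "ty": 0.002, "tz": 0, "wx": 0, "wy": 0, "wz": 0, "claw": 1}, {"tx": 0.017, "ty": 0.0046, "tz": 0, "wx": 0, "wy": 0, "wz": 0, "claw": 1}, {"tx": 0.022, "ty": 0.008, "tz": 0, "wx": 0, "wy": 0, "wz": 0, "claw": 1}, {"tx": 0.0265, "ty": 0.012, "tz": 0, "wx": 0, "wy": 0, "wz": 0, "claw": 1}, {"tx": 0.03, "ty": 0.0166, "tz": 0, "wx": 0, "wy": 0, "wz": 0, "claw": 1}, {"tx": 0.033, "ty": 0.0217, "tz": 0, "wx": 0, "wy": 0, "wz": 0, "claw": 1}, {"tx": 0.0353, "ty": 0.0273, "tz": 0, "wx": 0, "wy": 0, "wz": 0, "claw": 1}]}}

```text
t: 10.7
eef_pos: [0.554, 0.0147, 0.2143]
tcp_rot: [0.866, 0.5, -0.0, -0.0]
ft_force: [-1.9, -0.8, 0.0]
opening: 0.007
```

```bash
python3 - <<'E'
from workcell import bot
o=bot.observe();print(o["t"],o["eef_pos"],o["ft_force"])
from arc import arc
arc(o["eef_pos"][:2],.038,9)
E
```

```text
10.7 [0.55396625 0.01474991 0.2142697 ] [-1.8532753  -0.78177677  0.04449744]
phi0 75.49507595983656 r0 0.03899276450102225
0.0002 0.0061 | 0.0004 0.0121 | -0.0003 0.018 | -0.002 0.0237 | -0.0045 0.0291 | -0.0078 0.0341 | -0.0119 0.0384 | -0.0166 0.0421 |
```

Emit:
{"api": "servo_tool", "payload": {"increments": [{"tx": 0.0005, "ty": 0.006, "tz": 0, "wx": 0, "wy": 0, "wz": 0, "claw": 1}, {"tx": 0.0004, "ty": 0.012, "tz": 0, "wx": 0, "wy": 0, "wz": 0, "claw": 1}, {"tx": -0.0003, "ty": 0.018, "tz": 0, "wx": 0, "wy": 0, "wz": 0, "claw": 1}, {"tx": -0.002, "ty": 0.0237, "tz": 0, "wx": 0, "wy": 0, "wz": 0, "claw": 1}, {"tx": -0.0045, "ty": 0.029, "tz": 0, "wx": 0, "wy": 0, "wz": 0, "claw": 1}, {"tx": -0.0078, "ty": 0.034, "tz": 0, "wx": 0, "wy": 0, "wz": 0, "claw": 1}, {"tx": -0.012, "ty": 0.0384, "tz": 0, "wx": 0, "wy": 0, "wz": 0, "claw": 1}, {"tx": -0.0166, "ty": 0.042, "tz": 0, "wx": 0, "wy": 0, "wz": 0, "claw": 1}]}}

```text
t: 11.5
eef_pos: [0.5819, -0.0213, 0.2144]
tcp_rot: [0.866, 0.5, 0.0, 0.0]
ft_force: [0.4, 0.7, -0.2]
opening: 0.004
```

```bash
python3 - <<'E'
from workcell import bot
o=bot.observe();print(o["t"],o["eef_pos"],o["ft_force"])
from arc import arc
arc(o["eef_pos"][:2],.038,8)
E
```

```text
11.5 [ 0.58194335 -0.02128123  0.21441085] [ 0.39819485  0.72637682 -0.19077418]
phi0 2.6073608940510065 r0 0.0377824637040769
-0.0045 0.0027 | -0.0095 0.0046 | -0.0147 0.0057 | -0.02 0.0062 | -0.0252 0.0059 | -0.0304 0.0048 | -0.0354 0.003 | -0.0402 0.0006 |
```

Emit:
{"api": "servo_tool", "payload": {"increments": [{"tx": -0.0045, "ty": 0.0027, "tz": 0, "wx": 0, "wy": 0, "wz": 0, "claw": 1}, {"tx": -0.0095, "ty": 0.0046, "tz": 0, "wx": 0, "wy": 0, "wz": 0, "claw": 1}, {"tx": -0.0147, "ty": 0.0057, "tz": 0, "wx": 0, "wy": 0, "wz": 0, "claw": 1}, {"tx": -0.02, "ty": 0.0062, "tz": 0, "wx": 0, "wy": 0, "wz": 0, "claw": 1}, {"tx": -0.0252, "ty": 0.006, "tz": 0, "wx": 0, "wy": 0, "wz": 0, "claw": 1}, {"tx": -0.0304, "ty": 0.005, "tz": 0, "wx": 0, "wy": 0, "wz": 0, "claw": 1}, {"tx": -0.0354, "ty": 0.003, "tz": 0, "wx": 0, "wy": 0, "wz": 0, "claw": 1}, {"tx": -0.0402, "ty": 0.0006, "tz": 0, "wx": 0, "wy": 0, "wz": 0, "claw": 1}]}}

```text
t: 12.3
eef_pos: [0.5618, -0.0562, 0.2145]
tcp_rot: [0.866, 0.5, 0.0, 0.0]
ft_force: [1.0, 0.1, -0.1]
opening: 0.006
```

```bash
python3 look.py 10; python3 wing.py 10 80 95 105
```

```text
{'t': np.float64(12.35), 'eef_pos': array([ 0.5612, -0.0566,  0.2145]), 'tcp_rot': array([ 8.662e-01,  4.997e-01, -3.000e-04,  2.000e-04]), 'ft_force': array([-0.9859, -0.1491,  0.0232]), 'opening': np.float64(0.0038)}
tcp crop px [275.20379834 423.92870053]
80.0 [[422.0, 571.0], [410.0, 514.0], [409.0, 540.0]]
95.0 [[456.0, 558.0], [435.0, 505.0], [434.0, 531.0]]
105.0 [[476.0, 546.0], [450.0, 496.0], [448.0, 522.0]]
```

View pics/s10.png

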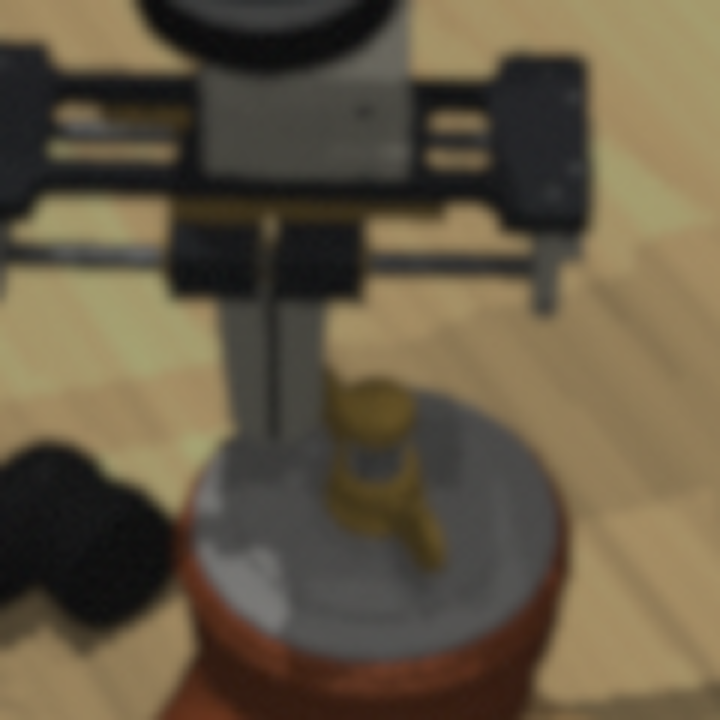

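Wing a has come round to (430,545), about 90°, so roughly 5.3 rad is done and 0.3 to 2.9 rad is left. I'll reposition for the third stroke.

Emit:
{"api": "servo_tool", "payload": {"increments": [{"tx": 0.005, "ty": 0.003, "tz": 0, "wx": 0, "wy": 0, "wz": 0, "claw": 1}, {"tx": 0.005, "ty": 0.003, "tz": -0.03, "wx": 0, "wy": 0, "wz": 0, "claw": 1}, {"tx": 0.005, "ty": 0.003, "tz": -0.055, "wx": 0, "wy": 0, "wz": 0, "claw": 1}, {"tx": 0.014, "ty": -0.033, "tz": -0.06, "wx": 0, "wy": 0, "wz": 0, "claw": 1}, {"tx": 0.022, "ty": -0.07, "tz": -0.06, "wx": 0, "wy": 0, "wz": 0, "claw": 1}, {"tx": 0.022, "ty": -0.07, "tz": -0.045, "wx": 0, "wy": 0, "wz": 0, "claw": 1}, {"tx": 0.022, "ty": -0.07, "tz": -0.015, "wx": 0, "wy": 0, "wz": 0, "claw": 1}, {"tx": 0.022, "ty": -0.07, "tz": 0, "wx": 0, "wy": 0, "wz": 0, "claw": 1}]}}

```text
t: 13.15
eef_pos: [0.5117, -0.0011, 0.2128]
tcp_rot: [0.866, 0.5, -0.001, -0.0]
ft_force: [0.1, -0.7, 0.3]
opening: 0.004
```

Emit:
{"api": "servo_tool", "payload": {"increments": [{"tx": 0.004, "ty": 0.0005, "tz": 0, "wx": 0, "wy": 0, "wz": 0, "claw": 1}, {"tx": 0.0075, "ty": 0.001, "tz": 0, "wx": 0, "wy": 0, "wz": 0, "claw": 1}, {"tx": 0.0117, "ty": 0.002, "tz": 0, "wx": 0, "wy": 0, "wz": 0, "claw": 1}, {"tx": 0.015, "ty": 0.0036, "tz": 0, "wx": 0, "wy": 0, "wz": 0, "claw": 1}, {"tx": 0.0185, "ty": 0.0055, "tz": 0, "wx": 0, "wy": 0, "wz": 0, "claw": 1}, {"tx": 0.022, "ty": 0.008, "tz": 0, "wx": 0, "wy": 0, "wz": 0, "claw": 1}]}}

```text
t: 13.75
eef_pos: [0.5307, 0.0134, 0.2147]
tcp_rot: [0.866, 0.5, -0.0, 0.0]
ft_force: [-0.6, 0.0, 0.7]
opening: 0.003
```

```bash
python3 look.py 11; python3 - <<'E'
from workcell import bot
o=bot.observe()
from arc import arc
arc(o["eef_pos"][:2],.038,5)
E
```

```text
{'t': np.float64(13.8), 'eef_pos': array([0.5313, 0.0136, 0.2146]), 'tcp_rot': array([8.661e-01, 4.999e-01, 3.000e-04, 1.000e-04]), 'ft_force': array([-0.4145,  0.1179,  0.3941]), 'opening': np.float64(0.0059)}
tcp crop px [461.05588556 534.6972456 ]
phi0 109.42137911939611 r0 0.03879174316619577
0.0019 0.0029 | 0.0041 0.0053 | 0.0061 0.008 | 0.0079 0.0108 | 0.0094 0.0138 | 0.0106 0.0168 | 0.0116 0.02 | 0.0123 0.0232 |
```

View pics/s11.png

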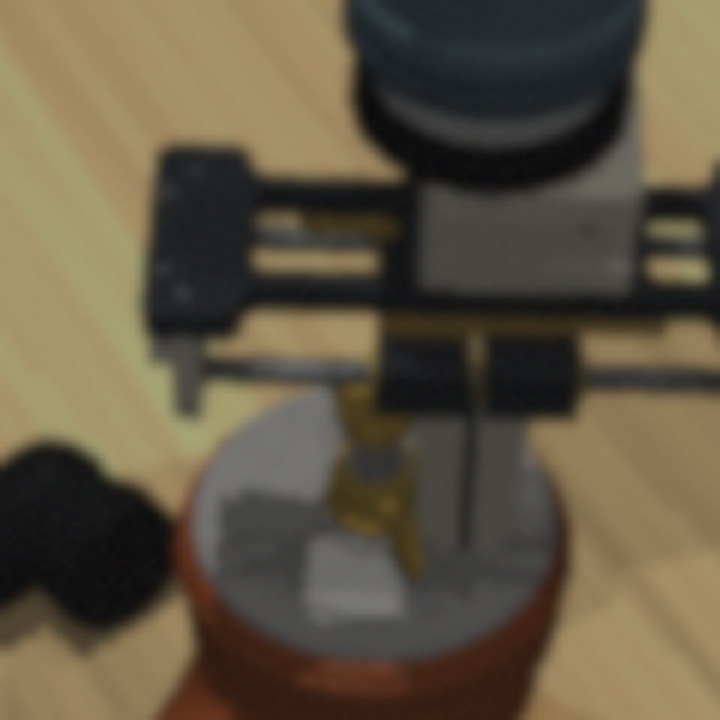

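Wing a is moving with the tips, at (410,550). The stop could come anywhere from here, and the servo stiffness is about 7 N/mm. From now on I'll advance about 3 mm per call and watch the force.

Emit:
{"api": "servo_tool", "payload": {"increments": [{"tx": 0.001, "ty": 0.001, "tz": 0, "wx": 0, "wy": 0, "wz": 0, "claw": 1}, {"tx": 0.002, "ty": 0.0022, "tz": 0, "wx": 0, "wy": 0, "wz": 0, "claw": 1}]}}

```text
t: 14.0
eef_pos: [0.5333, 0.0139, 0.2143]
tcp_rot: [0.866, 0.5, -0.0, -0.0]
ft_force: [-1.0, 0.4, -0.5]
opening: 0.001
```

Emit:
{"api": "servo_tool", "payload": {"increments": [{"tx": 0.001, "ty": 0.0011, "tz": 0, "wx": 0, "wy": 0, "wz": 0, "claw": 1}, {"tx": 0.0019, "ty": 0.0023, "tz": 0, "wx": 0, "wy": 0, "wz": 0, "claw": 1}]}}

```text
t: 14.2
eef_pos: [0.5363, 0.0144, 0.2143]
tcp_rot: [0.866, 0.5, -0.0, -0.0]
ft_force: [-0.3, -0.3, -0.9]
opening: 0.004
```

Emit:
{"api": "servo_tool", "payload": {"increments": [{"tx": 0.001, "ty": 0.0012, "tz": 0, "wx": 0, "wy": 0, "wz": 0, "claw": 1}, {"tx": 0.0019, "ty": 0.0024, "tz": 0, "wx": 0, "wy": 0, "wz": 0, "claw": 1}]}}

```text
t: 14.4
eef_pos: [0.5394, 0.0149, 0.2143]
tcp_rot: [0.866, 0.5, -0.0, -0.0]
ft_force: [-1.2, 0.4, 0.0]
opening: 0.007
```

Emit:
{"api": "servo_tool", "payload": {"increments": [{"tx": 0.0009, "ty": 0.0012, "tz": 0, "wx": 0, "wy": 0, "wz": 0, "claw": 1}, {"tx": 0.0017, "ty": 0.0025, "tz": 0, "wx": 0, "wy": 0, "wz": 0, "claw": 1}]}}

```text
t: 14.6
eef_pos: [0.5425, 0.0152, 0.2144]
tcp_rot: [0.866, 0.5, 0.0, -0.0]
ft_force: [0.0, -1.3, 0.3]
opening: 0.004
```

Emit:
{"api": "servo_tool", "payload": {"increments": [{"tx": 0.0008, "ty": 0.0013, "tz": 0, "wx": 0, "wy": 0, "wz": 0, "claw": 1}, {"tx": 0.0016, "ty": 0.0027, "tz": 0, "wx": 0, "wy": 0, "wz": 0, "claw": 1}]}}

```text
t: 14.8
eef_pos: [0.5455, 0.0152, 0.2143]
tcp_rot: [0.866, 0.5, -0.0, -0.0]
ft_force: [-1.2, -0.9, 0.0]
opening: 0.002
```

Emit:
{"api": "servo_tool", "payload": {"increments": [{"tx": 0.0006, "ty": 0.0014, "tz": 0, "wx": 0, "wy": 0, "wz": 0, "claw": 1}, {"tx": 0.0013, "ty": 0.0028, "tz": 0, "wx": 0, "wy": 0, "wz": 0, "claw": 1}]}}

```text
t: 15.0
eef_pos: [0.5485, 0.0149, 0.2143]
tcp_rot: [0.866, 0.5, -0.0, -0.0]
ft_force: [-2.5, -1.1, -0.9]
opening: 0.002
```

Emit:
{"api": "servo_tool", "payload": {"increments": [{"tx": 0.0006, "ty": 0.0014, "tz": 0, "wx": 0, "wy": 0, "wz": 0, "claw": 1}, {"tx": 0.0011, "ty": 0.0028, "tz": 0, "wx": 0, "wy": 0, "wz": 0, "claw": 1}]}}

```text
t: 15.2
eef_pos: [0.5516, 0.0145, 0.2143]
tcp_rot: [0.866, 0.5, -0.0, -0.0]
ft_force: [-1.9, 0.8, 0.1]
opening: 0.002
```

Emit:
{"api": "servo_tool", "payload": {"increments": [{"tx": 0.0004, "ty": 0.0015, "tz": 0, "wx": 0, "wy": 0, "wz": 0, "claw": 1}, {"tx": 0.0008, "ty": 0.003, "tz": 0, "wx": 0, "wy": 0, "wz": 0, "claw": 1}]}}

```text
t: 15.4
eef_pos: [0.5547, 0.0136, 0.2144]
tcp_rot: [0.866, 0.5, 0.0, -0.0]
ft_force: [-1.6, 0.3, 0.7]
opening: 0.006
```

Emit:
{"api": "servo_tool", "payload": {"increments": [{"tx": 0.0003, "ty": 0.0015, "tz": 0, "wx": 0, "wy": 0, "wz": 0, "claw": 1}, {"tx": 0.0007, "ty": 0.003, "tz": 0, "wx": 0, "wy": 0, "wz": 0, "claw": 1}]}}

```text
t: 15.6
eef_pos: [0.5576, 0.0127, 0.2144]
tcp_rot: [0.866, 0.5, 0.0, -0.0]
ft_force: [-1.3, 0.3, 0.2]
opening: 0.005
```

Emit:
{"api": "servo_tool", "payload": {"increments": [{"tx": 0.0002, "ty": 0.0015, "tz": 0, "wx": 0, "wy": 0, "wz": 0, "claw": 1}, {"tx": 0.0004, "ty": 0.003, "tz": 0, "wx": 0, "wy": 0, "wz": 0, "claw": 1}]}}

```text
t: 15.8
eef_pos: [0.5604, 0.0115, 0.2144]
tcp_rot: [0.866, 0.5, 0.0, -0.0]
ft_force: [-1.3, -0.5, -0.4]
opening: 0.006
```

Emit:
{"api": "servo_tool", "payload": {"increments": [{"tx": 0.0001, "ty": 0.0015, "tz": 0, "wx": 0, "wy": 0, "wz": 0, "claw": 1}, {"tx": 0.0002, "ty": 0.003, "tz": 0, "wx": 0, "wy": 0, "wz": 0, "claw": 1}]}}

```text
t: 16.0
eef_pos: [0.5631, 0.0102, 0.2143]
tcp_rot: [0.866, 0.5, 0.0, -0.0]
ft_force: [-1.0, 0.7, 0.0]
opening: 0.0
```

Emit:
{"api": "servo_tool", "payload": {"increments": [{"tx": -0.0001, "ty": 0.0015, "tz": 0, "wx": 0, "wy": 0, "wz": 0, "claw": 1}, {"tx": -0.0001, "ty": 0.003, "tz": 0, "wx": 0, "wy": 0, "wz": 0, "claw": 1}]}}

```text
t: 16.2
eef_pos: [0.5642, 0.0094, 0.214]
tcp_rot: [0.866, 0.5, -0.001, -0.001]
ft_force: [-6.9, 4.1, 1.3]
opening: 0.009
```

Forces jumped to 8 N straight against the stroke and progress halted, which looks like the dead stop. I'll check by picture before easing off.

```bash
python3 look.py 12; python3 wing.py 12 20 30 40
```

```text
{'t': np.float64(16.25), 'eef_pos': array([0.5641, 0.0094, 0.2139]), 'tcp_rot': array([ 0.8661,  0.4998, -0.0012, -0.0017]), 'ft_force': array([-5.6403,  3.275 ,  1.5999]), 'opening': np.float64(0.0054)}
tcp crop px [363.79927425 564.42542386]
20.0 [[278.0, 548.0], [305.0, 497.0], [305.0, 523.0]]
30.0 [[299.0, 560.0], [320.0, 505.0], [320.0, 532.0]]
40.0 [[321.0, 568.0], [336.0, 512.0], [336.0, 538.0]]
```

View pics/s12.png

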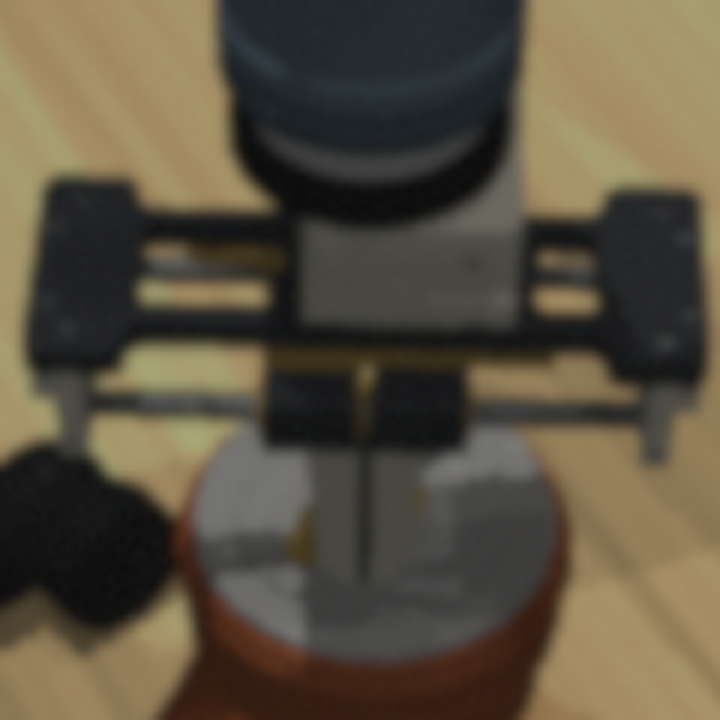

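Only the finger lies against the wing, at (300,530), and nothing else is in contact. I'll back off and give a second light stroke to confirm the stop.

Emit:
{"api": "servo_tool", "payload": {"increments": [{"tx": 0, "ty": -0.004, "tz": 0, "wx": 0, "wy": 0, "wz": 0, "claw": 1}, {"tx": 0, "ty": -0.008, "tz": 0, "wx": 0, "wy": 0, "wz": 0, "claw": 1}, {"tx": 0, "ty": -0.005, "tz": 0, "wx": 0, "wy": 0, "wz": 0, "claw": 1}, {"tx": 0, "ty": -0.002, "tz": 0, "wx": 0, "wy": 0, "wz": 0, "claw": 1}, {"tx": 0, "ty": -0.0005, "tz": 0, "wx": 0, "wy": 0, "wz": 0, "claw": 1}, {"tx": 0, "ty": 0.0003, "tz": 0, "wx": 0, "wy": 0, "wz": 0, "claw": 1}, {"tx": 0, "ty": 0.0003, "tz": 0, "wx": 0, "wy": 0, "wz": 0, "claw": 1}]}}

```text
t: 16.95
eef_pos: [0.5642, 0.0094, 0.214]
tcp_rot: [0.866, 0.5, -0.001, -0.002]
ft_force: [-6.4, 3.5, 3.4]
opening: 0.004
```

It stopped at the same spot again, (0.5642, 0.0094), at 7 N, so the nut is down. I'll back off, lift and clear.

Emit:
{"api": "servo_tool", "payload": {"increments": [{"tx": 0.001, "ty": -0.005, "tz": 0, "wx": 0, "wy": 0, "wz": 0, "claw": 1}, {"tx": 0.003, "ty": -0.01, "tz": 0, "wx": 0, "wy": 0, "wz": 0, "claw": 1}, {"tx": 0.003, "ty": -0.01, "tz": -0.03, "wx": 0, "wy": 0, "wz": 0, "claw": 1}, {"tx": 0.003, "ty": -0.01, "tz": -0.07, "wx": 0, "wy": 0, "wz": 0, "claw": 1}, {"tx": -0.03, "ty": -0.005, "tz": -0.1, "wx": 0, "wy": 0, "wz": 0, "claw": 1}, {"tx": -0.07, "ty": 0, "tz": -0.11, "wx": 0, "wy": 0, "wz": 0, "claw": 1}, {"tx": -0.115, "ty": 0.01, "tz": -0.11, "wx": 0, "wy": 0, "wz": 0, "claw": 1}, {"tx": -0.16, "ty": 0.02, "tz": -0.11, "wx": 0, "wy": 0, "wz": 0, "claw": 1}]}}

```text
t: 17.75
eef_pos: [0.5029, -0.1414, 0.3254]
tcp_rot: [0.866, 0.5, 0.001, 0.001]
ft_force: [0.3, 0.1, -0.3]
opening: 0.007
```

Emit:
{"api": "servo_tool", "payload": {"increments": [{"tx": -0.045, "ty": 0.01, "tz": 0, "wx": 0, "wy": 0, "wz": 0, "claw": 1}, {"tx": -0.09, "ty": 0.015, "tz": 0, "wx": 0, "wy": 0, "wz": 0, "claw": 1}, {"tx": -0.12, "ty": 0.02, "tz": 0, "wx": 0, "wy": 0, "wz": 0, "claw": 1}, {"tx": -0.13, "ty": 0.02, "tz": 0, "wx": 0, "wy": 0, "wz": 0, "claw": 1}, {"tx": -0.13, "ty": 0.02, "tz": 0, "wx": 0, "wy": 0, "wz": 0, "claw": 1}, {"tx": -0.13, "ty": 0.02, "tz": 0, "wx": 0, "wy": 0, "wz": 0, "claw": 1}]}}

```text
t: 18.35
eef_pos: [0.4557, -0.2617, 0.3244]
tcp_rot: [0.866, 0.5, 0.0, -0.0]
ft_force: [-0.4, 0.9, -0.3]
opening: 0.007
```

```bash
python3 look.py 13 1; python3 - <<'E'
from h import *
a=pickle.load(open("scene13.pkl","rb"));b=pickle.load(open("top13.pkl","rb"))
cv2.imwrite("pics/full13.png",b["image"][:,:,::-1])
E
python3 wing.py 13 20 30 
```

```text
{'t': np.float64(18.4), 'eef_pos': array([ 0.4559, -0.2614,  0.3245]), 'tcp_rot': array([ 8.658e-01,  5.004e-01,  3.000e-04, -0.000e+00]), 'ft_force': array([1.914e-01, 7.236e-01, 6.000e-04]), 'opening': np.float64(0.0039)}
tcp crop px [ 268.14115796 -284.95784517]
20.0 [[278.0, 548.0], [305.0, 497.0], [305.0, 523.0]]
30.0 [[299.0, 560.0], [320.0, 505.0], [320.0, 532.0]]
```

View pics/s13.png

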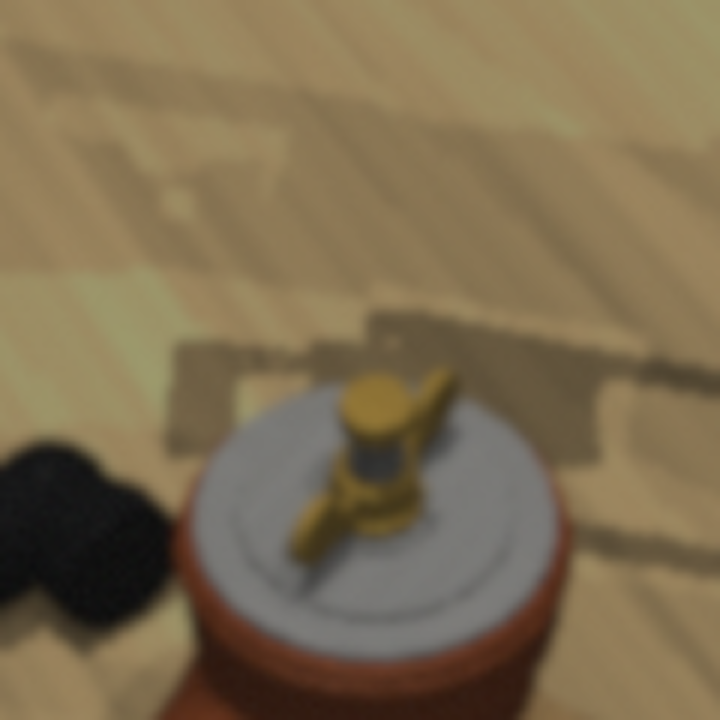

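View pics/full13.png

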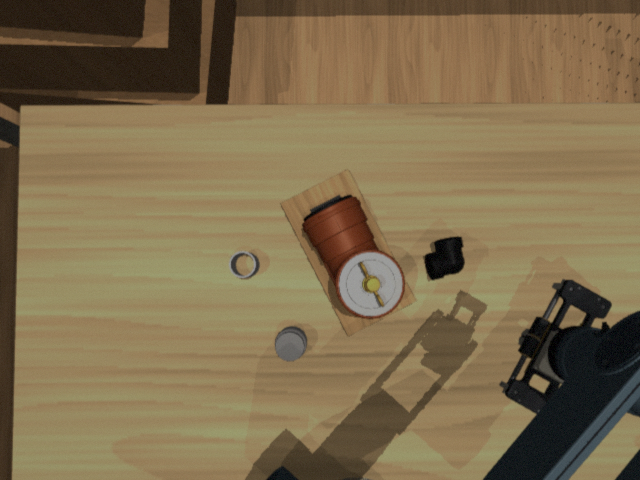

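View pics/t13.png

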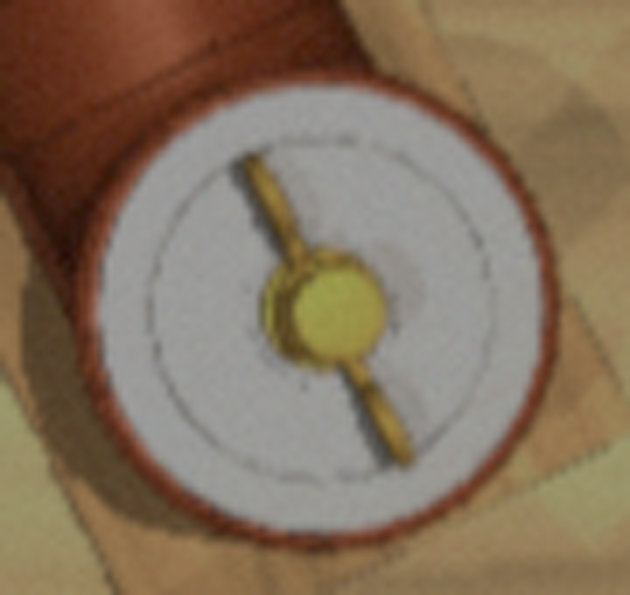

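The plate is flush in both views, and the nut rests at about 26°, about 6.4 rad in all and within the stated range. Tub (291,343), coupler (244,265) and elbow (445,258) show at their first pixels, and the hand is clear. Handing in.

```bash
python3 -c "
from workcell import bot
print(bot.close_job())"
```

```text
the job is handed in; nothing more can be done
None
```

The plug is pressed home and the wing nut is run down to its stop. The job was handed in at about 18 s, with no verdict reported.

- **Plug:** I pressed the stem cap down with the shut fingertips at about 8 N. It stopped hard at 0.2472 m (0.247 m expected), with the force at about 16 N. The later pictures show the plate flush on the mouth.
- **Nut:** I turned it clockwise with three fingertip strokes, the last one in 3 mm steps. About 1–2.5 N showed while it turned, and it stopped dead after roughly 6.4 rad, within the stated 5.6–8.2. A second tap stopped at the same spot at about 7 N. The nut was never pinched and the plug never lifted.
- **Surroundings:** The last pictures show the tub, coupler and elbow where they started, and the hand well clear.

No check failed. The scene camera showed the plug about 1.6 mm off my position estimate, which is within its stated calibration. I judged the nut to be down from the stop force and its turned angle, as the last fraction of a millimetre in height is too small to see in the images.

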